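# Turn the tablet screen up on the desktop filing cabinet

## Robot

A 6-joint arm with a two-finger parallel gripper is mounted at the origin on the work surface. World frame = base frame: x ahead of the robot, y to its left, z up, the work surface at z = 0. Lengths are in m, angles in rad, forces in N, time in s.
With the tool pointing down it reaches from about 0.375 to 0.925 m from the base axis. Payload 5.7 kg.
Tool frame: the origin (TCP) lies midway between the tips of the shut fingers; the grasp point (between the pads) lies 19 mm behind it; z points along the fingers, y is the line along which they close (so a half turn about z gives the same grasp; the last joint's range is limited). The gripper opens to 88 mm and grips with 3 to 60 N. Pads are 20 mm wide; open, the fingers measure 115 mm over their backs; the gripper's body (75 mm by 178 mm) begins 61 mm behind the grasp point.
Start: joints at [-1.437, 0.359, 1.51, -0, 1.272, -0.115], TCP at [0.148, -0.581, 0.223] pointing down, gripper open.
Joint ranges: [-2.97, 2.97], [-1.01, 2.36], [0.21, 2.38], [-0.96, 4.11], [0.2, 2.71], [-2.98, 2.98]. Speed limits (rad/s): [2.39, 2.39, 3.14, 3.14, 3.14, 3.14].

## Interface

Orientations are given as a unit quaternion [x, y, z, w].
In Python, from bench import move_ptp, servo_line, goto_joints, move_gripper, sleep, inverse_kinematics, capture, PlanningError, close_job, spot_in, silhouettes, current_clock, current_joint_pos, current_qvel, current_joint_torque, current_position, current_orientation, current_force, current_torque, current_finger_gap, current_grip_force gives the robot as it stands. Calls block until the motion is done:
- move_ptp(position, orientation): joint-space move of the TCP to a pose.
- servo_line(position, orientation=None, rate=0.15, contact_N=None): straight line of the TCP; orientation=None keeps the orientation; rate is the mean speed in m/s. With contact_N (N) it stops when the force on the tool has changed by that much, and returns True; else False.
- goto_joints(angles): joint-space move.
- move_gripper(opening): finger opening in m; the grip force is fixed at half the most; returns when the fingers have stopped.
- sleep(seconds).
- inverse_kinematics(position, orientation): joint angles nearest the present ones, or None.
- capture(name): name is "side" or "top" or "wrist"; returns a dict with "image" (480x640x3 uint8, blue, green, red), "range_z" (480x640 float32, m along the optical axis (not along the pixel's ray), 0 where there is no reading), "intrinsics" (3x3 intrinsics, pixels), "R" (3x3) and "t" (3): a world point X has camera coordinates R X + t. Camera axes: x right, y down, z forward; pixel columns grow to the right and rows downward; lengths in m; the calibration is good to about 2 mm. A picture is of the moment at which its call begins.
A pose or a line that the arm cannot do raises PlanningError and nothing moves.
- close_job(): hands the job in; it is judged then, once.
Trained networks look in the newest picture that a camera, given by its name, has taken for a name from the list of things; names that differ only in an ending like _2 or _b are one class to them, and where a whole thing is asked for, a point or a joint stands for the part that bears it (a point fixed in the world has none). Each returns a list of dicts, best first, with "conf" (0 to 1); they miss things now and then, are a little off and sometimes report something else, mostly with a low value. They report only what shows in the picture. A call takes as long as a camera call. They do not tell look-alikes from the thing itself.
- spot_in(camera, query): "xy" ([column, row] in pixels, amid what is visible of it).
- silhouettes(camera, query): "region" (480x640 bool, what is visible of it) and "xy" ([column, row] in pixels, amid what is visible of it).
Readings, each from a call of its own:
- current_clock(): time.
- current_joint_pos(): joint angles.
- current_qvel(): joint speeds.
- current_joint_torque(): joint torques, N m.
- current_position(): TCP position.
- current_orientation(): TCP orientation.
- current_force(): force on the tool from outside, world axes, zero at the start.
- current_torque(): the same for the moment, N m.
- current_finger_gap(): finger opening in m.
- current_grip_force(): force on a finger pad.
Only numpy, scipy, OpenCV 4.12 (cv2) and the standard library are available. Lean on these libraries where they do the work, as an engineer would, in place of code of your own. Each camera call takes 0.05 s, during which the arm holds its last target. There are 200 camera calls.

## Task

The office tablet has been left lying on its screen on top of the low steel cabinet. Slide it out over the cabinet's front edge until you can get a finger under it, take hold of the overhanging edge and turn the tablet over. Lay it down gently without letting it flop, and leave it lying flat, screen up, with no part of it sticking out past the edges of the cabinet's top; leave the pen pot, tape dispenser and stapler where they are.

Things in the scene. Friction and masses are not known exactly. Their poses are not given: they have to be found in the camera images.
- tablet_mid (a point): centre (half-way up) of the tablet, a rigid slab in a blue case with black corners: 128 mm along its x, 200 along its y, 12 thick, 0.3 to 0.5 kg, too wide to grasp across. Its z comes out of its BACK (ribbed panel, camera): up at the start, straight down when done. At the start its x lies within 0.15 rad of the cabinet's x and its front long side is 10 to 60 mm in from the front edge.
- corner_a (a point): corner of the tablet at its own x = -64 mm, y = -100 mm, at mid-thickness (6 mm above the face it lies on)
- corner_b (a point): corner of the tablet at its own x = -64 mm, y = 100 mm, at mid-thickness (6 mm above the face it lies on)
- corner_c (a point): corner of the tablet at its own x = 64 mm, y = 100 mm, at mid-thickness (6 mm above the face it lies on)
- corner_d (a point): corner of the tablet at its own x = 64 mm, y = -100 mm, at mid-thickness (6 mm above the face it lies on)
- cab_top (a point): centre of the flat top of the fixed grey steel two-drawer desktop cabinet: 360 mm deep (its x, from front to back), 360 wide (its y), top 110 above the desk. Its x points 49 to 77 degrees to the left of straight ahead. Front (-x) and side edges are plain and square; along the back runs a lip 14 mm high, 8 thick. Friction of case on steel about 0.6.
- cab_edge (a point): middle of the cabinet's front upper edge, 180 mm in front of cab_top at the same height; below it the flat drawer front (recessed pulls, nothing proud) drops to the desk
- penpot: pale blue pen pot with pens, standing on the cabinet's top in one of its back corners, behind the tablet: 72 mm across, pens reach 130 mm above its foot; origin at the centre of its foot
- tapedisp: blue tape dispenser on the cabinet's top in the other back corner, lying along the back lip: 115 mm long (its x), 56 mm wide, 84 mm high to the top of the roll; origin at the centre of its underside
- stapler: red and black stapler on the desk to the right of the cabinet, 135 mm long, 36 mm wide, 48 mm high; origin at the centre of its underside
- tablet: the same tablet; origin at the centre of its screen face (6 mm below tablet_mid along its z), same axes
- cabinet: the same cabinet; origin on the desk under the middle of its top, same axes as cab_top
Not all that is in view belongs to the job. Leave any red or yellow look-alike of the tablet alone.

How it is judged:
On the way, in this order (a step that is already met when the one before it is completed fails the run):
1. the tablet lies flat, still screen down, with its middle still over the cabinet's top and one whole side of it slid out at least 15 mm past the front edge (angle between tablet_mid's own z axis and vertical below 0.1 rad and (x of each of corner_a, corner_b in the frame of cab_top below -0.195 m or x of each of corner_b, corner_c in the frame of cab_top below -0.195 m or x of each of corner_c, corner_d in the frame of cab_top below -0.195 m or x of each of corner_d, corner_a in the frame of cab_top below -0.195 m) and z of tablet_mid in the frame of cab_top between 0.002 and 0.012 m), for 0.2 s.
2. the tablet, in the fingers, has been turned past upright (its back leans at least 100 degrees from straight up) (angle between tablet_mid's own z axis and vertical above 1.75 rad and contact force between tablet and the fingers above 0.3 N), for 0.1 s.
At the end, for the whole second after the job is handed in: The tablet lies flat (within 3.5 degrees) with its screen up on the cabinet's top, at rest, all four corners within the top (at most 2 mm past the front or side edges, in front of the back lip); pen pot, tape dispenser and stapler stand within 30 mm of where they were (angle between tablet_mid's own z axis and vertical above 3.08 rad and x of corner_a in the frame of cab_top between -0.182 and 0.174 m and y of corner_a in the frame of cab_top between -0.182 and 0.182 m and x of corner_b in the frame of cab_top between -0.182 and 0.174 m and y of corner_b in the frame of cab_top between -0.182 and 0.182 m and x of corner_c in the frame of cab_top between -0.182 and 0.174 m and y of corner_c in the frame of cab_top between -0.182 and 0.182 m and x of corner_d in the frame of cab_top between -0.182 and 0.174 m and y of corner_d in the frame of cab_top between -0.182 and 0.182 m and z of tablet_mid in the frame of cab_top between 0.002 and 0.011 m and linear speed of tablet below 0.02 m/s and contact force between tablet and cabinet above 0.5 N and distance of each of penpot, tapedisp, stapler from where it was at the start of the episode below 0.03 m and angle between each of penpot, tapedisp, stapler's own z axis and vertical below 0.2 rad); the robot touches nothing.
It fails at once if the tablet drops off the cabinet (its middle comes more than 15 mm below the level of the top) (z of tablet_mid in the frame of cab_top below -0.015 m).
It fails at once if the tablet is let flop or slammed down (it turns faster than 7 rad/s, as when its raised edge falls more than about 30 mm, or strikes the cabinet with more than 80 N) (angular speed of tablet above 7 rad/s or contact force between tablet and cabinet above 80 N).
It fails at once if the pen pot, tape dispenser or stapler is pushed more than 30 mm or knocked over (distance of any of penpot, tapedisp, stapler from where it was at the start of the episode above 0.03 m or angle between any of penpot, tapedisp, stapler's own z axis and vertical above 0.5 rad).
It also fails if it takes over 72 s, if anything falls off the work surface, if the arm or the gripper's body presses on something with over 40 N, if the wrist force passes 120 N, or if a joint passes its speed limit or range.

## Working session

There is one attempt and no reset: what is moved stays moved. The work goes in short steps, each a Python script; the robot and the scene stay as the last script left them, time stands still between calls to the robot, and variables do not carry over. Pictures are saved under pics/ and viewed, at most 10 in all, crops included, and the job is handed in when it is done.

```bash
mkdir -p pics; ls; cat > h.py <<'E'
import numpy as np, cv2
from bench import *
def cloud(c):
    K=np.array(c["intrinsics"]);z=c["range_z"].astype(float)
    v,u=np.indices(z.shape)
    P=np.stack([(u-K[0,2])*z/K[0,0],(v-K[1,2])*z/K[1,1],z],-1)
    W=(P-np.array(c["t"]))@np.array(c["R"])
    W[z==0]=np.nan
    return W
E
python3 - <<'E'
from h import *
ims=[]
for n in ["side","top"]:
    c=capture(n); np.savez(n+".npz",**c); cv2.imwrite(f"pics/{n}.png",c["image"])
    W=cloud(c)
    for q in ["tablet","cabinet","penpot","tapedisp","stapler"]:
        for r in silhouettes(n,q)[:3]:
            p=W[r["region"]]; print(n,q,round(r["conf"],2),np.round(r["xy"]),r["region"].sum(),np.nanmedian(p,0).round(3))
print(current_clock(),current_orientation())
E
```

```text
pics
side tablet 0.97 [348. 245.] 2159 [ 0.486 -0.01   0.121]
side tablet 0.87 [169. 333.] 3230 [0.691 0.461 0.011]
side tablet 0.74 [356. 197.] 1170 [ 0.745 -0.373  0.011]
side cabinet 0.57 [320. 273.] 12114 [0.459 0.106 0.107]
side tapedisp 0.87 [292. 270.] 1034 [0.487 0.206 0.149]
side tapedisp 0.16 [348. 243.] 2135 [ 0.484 -0.009  0.121]
side stapler 0.74 [405. 210.] 331 [ 0.536 -0.371  0.043]
side stapler 0.15 [351. 241.] 2125 [ 0.485 -0.01   0.121]
top tablet 0.9 [483. 175.] 4583 [ 0.749 -0.384  0.013]
top tablet 0.78 [329. 271.] 5954 [ 0.493 -0.022  0.122]
top tablet 0.62 [128. 191.] 4510 [0.694 0.451 0.012]
top cabinet 0.8 [290. 237.] 20812 [0.57  0.058 0.111]
top cabinet 0.74 [328. 272.] 5916 [ 0.493 -0.021  0.122]
top penpot 0.83 [263. 174.] 1289 [0.686 0.12  0.167]
top tapedisp 0.83 [231. 262.] 1608 [0.508 0.181 0.156]
top stapler 0.81 [498. 254.] 1036 [ 0.547 -0.395  0.047]
0.6 [ 9.92272748e-01  1.24075739e-01 -1.03809218e-06 -6.66020662e-05]
```

```bash
python3 - <<'E'
from h import *
c=dict(np.load("top.npz"));W=cloud(c);im=c["image"]
m=(abs(W[...,2]-.110)<.006);
def rect(m,conn=True):
    n,l,s,_=cv2.connectedComponentsWithStats(m.astype(np.uint8)); i=1+s[1:,4].argmax()
    m=l==i
    return m
zz=W[...,2]
allm=rect((zz>.1)&(zz<.2)&(np.hypot(W[...,0]-.52,W[...,1]-.05)<.35))
P=W[allm]; 
r=cv2.minAreaRect((P[:,:2]*1000).astype(np.float32)); print("cab",r, cv2.boxPoints(r).round())
top=rect(abs(zz-.11)<.005); r=cv2.minAreaRect((W[top][:,:2]*1000).astype(np.float32)); print("top",r,cv2.boxPoints(r).round(),np.median(W[top][:,2]))
reg=[x for x in silhouettes("top","tablet")] if 0 else None
b=(zz>.117)&(zz<.13)&(np.hypot(W[...,0]-.493,W[...,1]+.022)<.16)
b=rect(b); r=cv2.minAreaRect((W[b][:,:2]*1000).astype(np.float32)); print("tab",r,cv2.boxPoints(r).round(),np.median(W[b][:,2]))
cr=cv2.resize(im[110:360,180:420],None,fx=2.3,fy=2.3); 
s=cv2.imread("pics/side.png")[150:400,130:450]
s=cv2.resize(s,(int(320*1.0*1),250))
cv2.imwrite("pics/a.png",cr)
cv2.imwrite("pics/b.png",im)
E
```

```text
cab ((549.1985473632812, 40.88990783691406), (362.57171630859375, 361.91497802734375), 69.94965362548828) [[ 317.  -67.]
 [ 657. -191.]
 [ 781.  149.]
 [ 441.  273.]]
top ((547.57421875, 37.417724609375), (354.3198547363281, 360.9031066894531), 69.82451629638672) [[ 317.  -67.]
 [ 656. -191.]
 [ 778.  141.]
 [ 439.  266.]] 0.11039390966474476
tab ((494.6551513671875, -21.292564392089844), (128.49127197265625, 202.7522735595703), 68.72080993652344) [[ 377.  -44.]
 [ 566. -118.]
 [ 612.    2.]
 [ 424.   75.]] 0.12245994804699341
```

View pics/top.png

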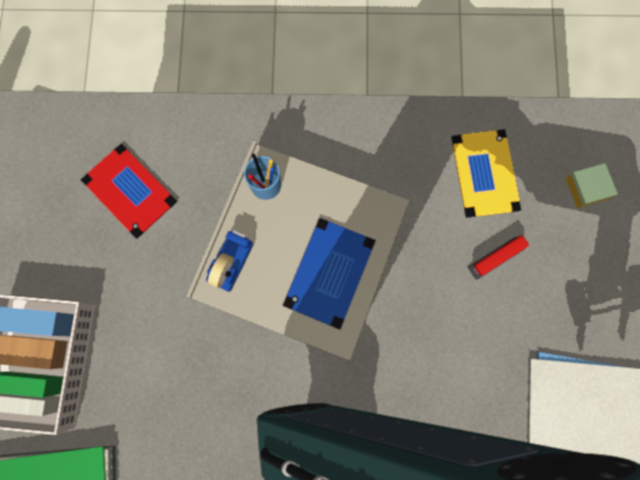

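View pics/a.png

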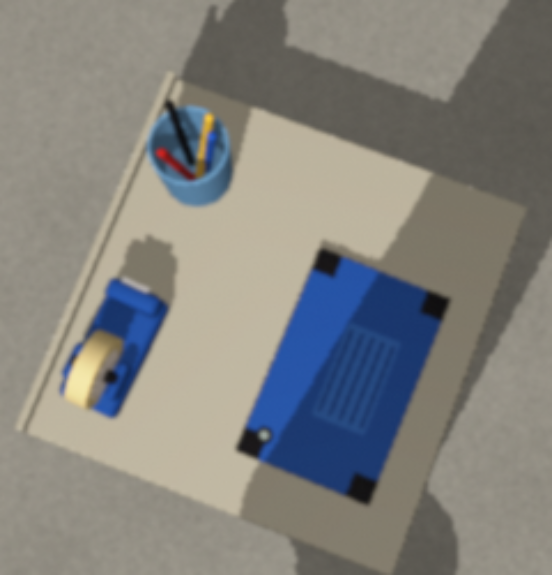

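The candidates are blue (329,271) on the cabinet, red (128,190) and yellow (485,172). Blue is the right one: it is blue with black corners and lies on the cabinet, and the enlarged crop confirms it. The measurements agree with the given sizes: cabinet 362 × 362 mm, top at z 0.110, and tablet 128 × 203 mm at 0.122. Its front side is about 39 mm in from the edge. I'll check reachability, then slide it out.

```bash
cat >> h.py <<'E'
from scipy.spatial.transform import Rotation as Ro
A=np.radians(69.9); CX=np.array([np.cos(A),np.sin(A),0]); CY=np.array([-np.sin(A),np.cos(A),0]); C=np.array([.5487,.040,.110])
def w(x,y,z): return C+x*CX+y*CY+np.array([0,0,z])   # cab_top frame -> world
def ori(pitch,s=1,roll=None):
    """pitch: degrees below horizontal of tool z (from +CX); tool y along s*CY if roll=='y' else in the vertical plane"""
    p=np.radians(pitch); z=np.cos(p)*CX-np.sin(p)*np.array([0,0,1.]); n=np.sin(p)*CX+np.cos(p)*np.array([0,0,1.])
    y=s*CY if roll=='y' else s*n
    return Ro.from_matrix(np.stack([np.cross(y,z),y,z],1)).as_quat()
def tabl():
    c=capture("top");W=cloud(c);rel=(W-C); X=rel@CX;Y=rel@CY;Z=rel[...,2]
    hsv=cv2.cvtColor(c["image"],cv2.COLOR_BGR2HSV)
    m=(Z>.006)&(Z<.02)&(X>-.28)&(X<.10)&(abs(Y)<.19)
    n,l,s,_=cv2.connectedComponentsWithStats(m.astype(np.uint8)); m=l==1+s[1:,4].argmax()
    r=cv2.minAreaRect(np.stack([X[m],Y[m]],1).astype(np.float32)*1000)
    print("tablet cab mm",np.round(r[0],1),np.round(r[1],1),round(r[2],1),cv2.boxPoints(r).round().tolist(),"z",np.median(Z[m]).round(4)); return c,m,X,Y,Z
E
python3 - <<'E'
from h import *
f=lambda j: None if j is None else np.round(j,2)
for s in (1,-1):
    print("push",s,f(inverse_kinematics(w(.004,.03,.0045),ori(90,s,'y'))),f(inverse_kinematics(w(-.078,.03,.0045),ori(90,s,'y'))))
    print("pushin",s,f(inverse_kinematics(w(-.26,.03,.006),ori(90,s,'y'))))
    for p in (0,15,30): print("grip",s,p,f(inverse_kinematics(w(-.19,.03,.006),ori(p,s))),f(inverse_kinematics(w(-.28,.03,.006),ori(p,s))))
    for p in (0,45,70): print("flip",s,p,f(inverse_kinematics(w(-.22,.03,.2),ori(p,s))))
tabl()
E
```

```text
push 1 [-0.03  0.38  1.79  0.    0.97 -2.82] [-0.19  0.34  1.86  0.    0.94 -2.98]
pushin 1 [-0.57  0.31  1.9   0.    0.93  2.92]
grip 1 0 [-1.1   1.07  1.72  0.85  1.81 -2.88] [-1.2   1.08  1.58  0.78  1.92 -2.82]
grip 1 15 [-1.08  0.89  1.78  0.8   1.64 -2.79] [-1.19  0.92  1.64  0.72  1.75 -2.76]
grip 1 30 [-1.03  0.71  1.83  0.74  1.46 -2.69] [-1.15  0.75  1.71  0.65  1.58 -2.68]
flip 1 0 [-1.14  0.74  1.72  0.91  2.03 -2.62]
flip 1 45 [-0.99  0.3   1.67  0.61  1.69 -2.3 ]
flip 1 70 [-0.75  0.14  1.65  0.32  1.5  -2.02]
push -1 [-0.03  0.38  1.79  0.    0.97  0.32] [-0.19  0.34  1.86  0.    0.94  0.16]
pushin -1 [-0.57  0.31  1.9   0.    0.93 -0.22]
grip -1 0 [-1.1   1.07  1.72  0.85  1.81  0.26] [-1.2   1.08  1.58  0.78  1.92  0.33]
grip -1 15 [-1.08  0.89  1.78  0.8   1.64  0.35] [-1.19  0.92  1.64  0.72  1.75  0.38]
grip -1 30 [-1.03  0.71  1.83  0.74  1.46  0.45] [-1.15  0.75  1.71  0.65  1.58  0.46]
flip -1 0 [-1.14  0.74  1.72  0.91  2.03  0.52]
flip -1 45 [-0.99  0.3   1.67  0.61  1.69  0.84]
flip -1 70 [-0.75  0.14  1.65  0.32  1.5   1.12]
tablet cab mm [-76.1  28.6] [200.7 133.3] 88.8 [[-145.0, -70.0], [-11.0, -73.0], [-7.0, 128.0], [-141.0, 130.0]] z 0.0125
```

```bash
python3 - <<'E'
from h import *
q=ori(90,-1,'y')
move_ptp(w(.012,.03,.16),q)
servo_line(w(.012,.03,.02),q,rate=.15)
print(servo_line(w(.012,.03,.0045),q,rate=.03,contact_N=4),current_position()-C)
servo_line(w(-.077,.03,.005),q,rate=.05)
print(current_force(),current_clock())
servo_line(w(-.067,.03,.005),q,rate=.05)
servo_line(w(-.067,.03,.20),q,rate=.25)
move_ptp(w(-.32,.03,.20),ori(45,-1))
c,*_=tabl(); cv2.imwrite("pics/p1.png",c["image"]); print(current_clock())
E
```

```text
False [-0.02410841  0.02159759  0.00437919]
[-0.3319173   0.81497722 -0.32807101] 6.975
tablet cab mm [-153.    28.2] [128.3 201.6] 0.0 [[-217.0, 129.0], [-217.0, -73.0], [-89.0, -73.0], [-89.0, 129.0]] z 0.0125
9.4583
```

View pics/p1.png

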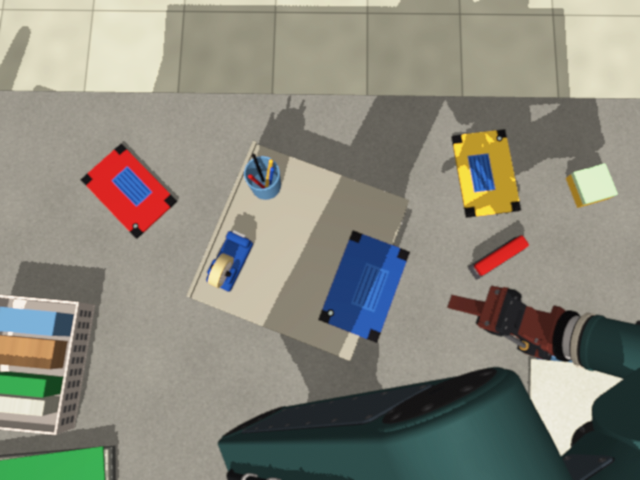

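It now overhangs by 37 mm and is square to the edge, and the arm is clear in front of it (the tool tip is near pixel 455,303). Next I grasp, lift while pitching down, and roll.

```bash
python3 - <<'E'
from h import *
move_ptp(w(-.29,.028,.006),ori(0,-1))
print(servo_line(w(-.190,.028,.006),ori(0,-1),rate=.08,contact_N=6))
move_gripper(0.0); print("gap",current_finger_gap(),current_grip_force(),current_clock())
servo_line(w(-.22,.028,.2),ori(70,-1),rate=.07)
print("gap",current_finger_gap(),current_force())
j=np.array(current_joint_pos()); 
for k in range(2):
    j[5]-=np.pi/2; goto_joints(j)
print("gap",current_finger_gap(),current_clock(),j.round(2))
servo_line(w(-.21,.028,.09),ori(0,1),rate=.04)
print("gap",current_finger_gap(),current_clock())
c=capture("top");W=cloud(c);R=W-C
hs=cv2.cvtColor(c["image"],cv2.COLOR_BGR2HSV)
X,Y,Z=R@CX,R@CY,R[...,2]
m=(Z>.03)&(Z<.16)&(X>-.2)&(X<-.06)&(Y>-.1)&(Y<.16)
s=np.linalg.lstsq(np.stack([X[m],Y[m],0*X[m]+1],1),Z[m],rcond=None)[0]; print("plane",s,m.sum(),X[m].max(),Y[m].min(),Y[m].max())
cv2.imwrite("pics/p2.png",c["image"]); cv2.imwrite("pics/p2s.png",capture("side")["image"])
E
```

```text
False
gap 0.011964930240142172 29.999850690364838 12.9
gap 0.011721835293994306 [ 0.58464576  0.61485742 -4.25851143]
gap 0.011933451970002989 18.6583 [-0.75  0.14  1.65  0.32  1.5  -2.02]
gap 0.012219200878007926 21.5583
plane [-0.00459176 -0.00138623  0.09615535] 5025 -0.10864350664552065 -0.0725868824067559 0.12855216949421636
```

View pics/p2.png

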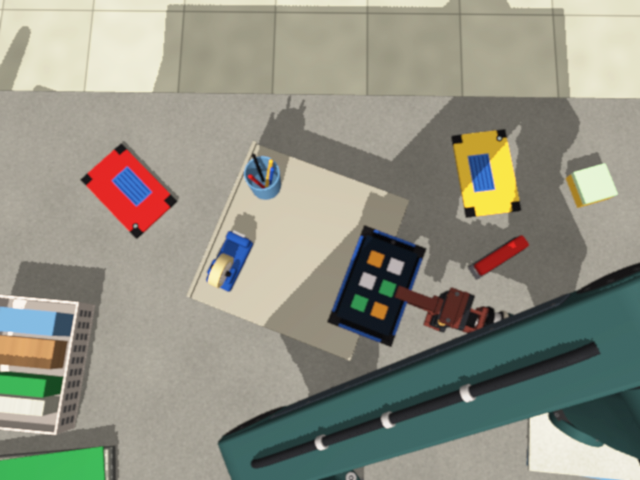

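View pics/p2s.png

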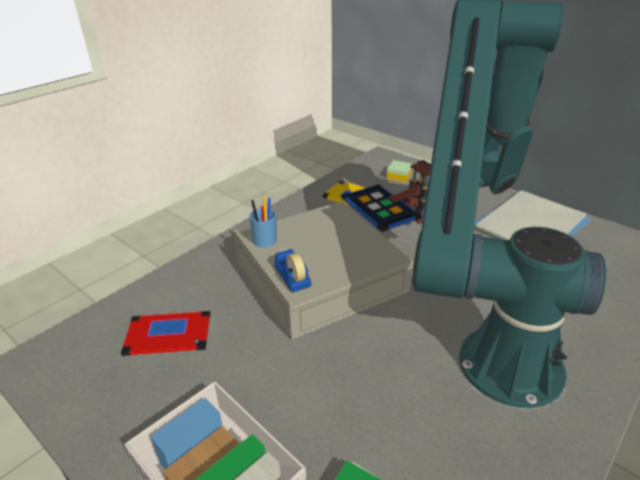

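The tablet is screen up and level (plane slope under 0.005 rad), centred near pixel (378,285). Next I lower it, release, and push it in.

```bash
python3 - <<'E'
from h import *
o=ori(0,1)
servo_line(w(-.190,.028,.02),o,rate=.08)
print(servo_line(w(-.190,.028,.005),o,rate=.02,contact_N=3),current_position()[2]-.11,current_force())
move_gripper(.088); sleep(.2)
servo_line(w(-.30,.028,.006),o,rate=.12)
servo_line(w(-.31,.028,.12),ori(45,1),rate=.15)
tabl(); print(current_clock())
q=ori(90,1,'y')
q=min((ori(90,s,'y') for s in(1,-1)),key=lambda q:abs(inverse_kinematics(w(-.245,.028,.06),q)[5]))
move_ptp(w(-.245,.028,.06),q)
servo_line(w(-.245,.028,.005),q,rate=.1)
servo_line(w(-.165,.028,.005),q,rate=.05)
servo_line(w(-.185,.028,.005),q,rate=.05)
servo_line(w(-.25,.028,.15),q,rate=.2)
move_ptp(w(-.32,-.05,.25),q)
c,*_=tabl(); cv2.imwrite("pics/p3.png",c["image"]); print(current_clock())
E
```

```text
True 0.006054237467137902 [ 0.26792899 -1.7672887   4.58679808]
tablet cab mm [-152.8   28.2] [200.6 128.3] 90.0 [[-217.0, -72.0], [-89.0, -72.0], [-89.0, 128.0], [-217.0, 129.0]] z 0.0128
26.875
tablet cab mm [-90.2  28.5] [201.5 128.1] 90.0 [[-154.0, -72.0], [-26.0, -72.0], [-26.0, 129.0], [-154.0, 129.0]] z 0.0127
33.4583
```

View pics/p3.png

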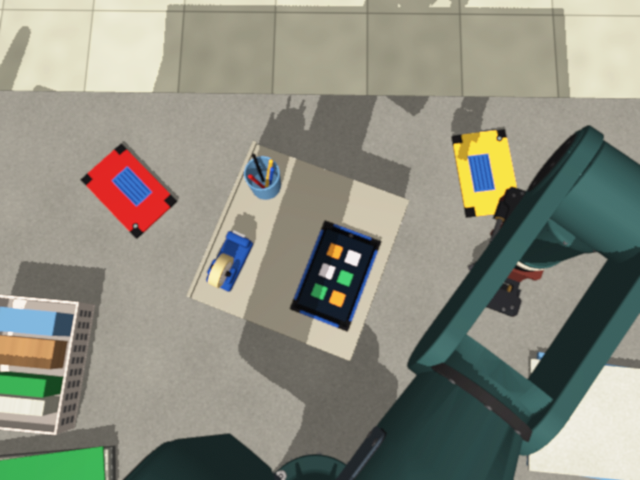

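The tablet lies flat, screen up, centred near pixel (336,275) and well inside the top. The pot and dispenser haven't moved, and the arm is clear of everything.

```bash
python3 -c "
from bench import *
print(current_force(), close_job())"
```

```text
the job is handed in; nothing more can be done
[-0.8383684  -0.03551425 -0.23567078] None
```

I turned the tablet over and handed the job in at about 33 s: it lies flat, screen up, about 26 mm inside the cabinet's front edge, and the pen pot and tape dispenser look unmoved; the arm hid the stapler in the last picture, so I didn't check it, and no verdict came back.

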